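# Fill the snack-cheese canister and close its screw lid

## Task

Put every wrapped cheese portion on the counter into the clear canister. Then set the blue screw lid on it, turn it backward (counter-clockwise) as far as it takes to drop a step onto its thread, and screw it forward until it is fully down. Last, press the red vent button in the lid fully home, leaving the other goods on the counter where they are.

Things in the scene. Friction and masses are not known exactly. Their poses are not given: they have to be found in the camera images.
- bar1_mid (a point): centre of a loose wrapped cheese portion, orange with a red band round its middle, 70 x 32 x 28 mm (own x, y, z), about 60 g, lying flat on the counter with z up at the start. Three or all four of the four are present
- bar2_mid (a point): centre of a loose wrapped cheese portion, orange with a red band round its middle, 70 x 32 x 28 mm (own x, y, z), about 60 g, lying flat on the counter with z up at the start. Three or all four of the four are present
- bar3_mid (a point): centre of a loose wrapped cheese portion, orange with a red band round its middle, 70 x 32 x 28 mm (own x, y, z), about 60 g, lying flat on the counter with z up at the start. Three or all four of the four are present
- bar4_mid (a point): centre of a loose wrapped cheese portion, orange with a red band round its middle, 70 x 32 x 28 mm (own x, y, z), about 60 g, lying flat on the counter with z up at the start. Three or all four of the four are present
- can_rim (a point): centre of the canister's mouth at rim height; z up. The rim is 130 mm above the counter, the mouth 98 mm across inside, the inner floor 10 mm above the counter
- canister: clear round canister fixed to the counter by a 156 mm steel foot; origin under its centre. Outside the neck, down to 29 mm below the rim, run three white thread ribs, 128 mm across, one every 120 degrees. Each climbs 9 mm counter-clockwise (from above) over 90 degrees; at its upper end is a 26 degree slot where a lid lug drops about 11 mm, then a stop wall; another at its low end
- lid_grip (a point): middle of the white grip bar on the loose blue screw lid: bar 56 mm long along this point's x, 24 mm wide along y, on the lid's axis, from 19 mm below this point (the lid's flat top) to 20 mm above; z up. Height above the canister's rim: 34 to 43 mm with the lugs on top of the ribs (not engaged; clockwise only jams there), about 31 mm when dropped through the slots, 24 mm when fully down
- lid: the blue screw lid, about 200 g, 141 mm across, 28 mm deep plus bar; origin on the axis at the skirt's lower edge (47.3 mm below lid_grip), axes as lid_grip. Three hidden lugs 14 mm wide inside the skirt's lower edge, one towards x, the others 120 degrees round. 3.5 mm play round the thread. Clockwise tightens, about 90 degrees. It drops by its own weight only if not clamped hard while turned
- vent (a joint): travel of the red vent button in the lid: 0 standing up (as at the start), 0.006 m fully pressed in; it stays where it is pushed and needs more than 5 N (8 to 12 N is right)
- vent_top (a point): centre of the top face of the red vent button, 22 mm across, on the lid's top, 53 mm from the lid's axis in the direction of lid_grip's x; it stands 10 mm above the flat top when up and 4 mm when pressed in. Moves with the lid
- small_wheel: bystander: little red waxed cheese, 72 mm across, 32 mm tall, near the portions; origin under its centre
- tub_blue: bystander: blue tub with white lid, 86 mm across, 82 mm tall; origin under its centre
- tub_green: bystander: green tub with white lid, 86 mm across, 82 mm tall; origin under its centre
- cheese_block: bystander: block of yellow cheese with a red band, 90 x 130 x 70 mm; origin under its centre
- stack_wheel: bystander: pale cheese wheel, 100 mm across, 50 mm tall; origin under its centre
- spice_jar: bystander: jar, 70 mm across, 110 mm tall; origin under its centre
- spatula: bystander: spatula lying at the side, about 280 mm long; origin under it
Not all that is in view belongs to the job. What is shaped like the part that bears bar3_mid but green, pink or turquoise is not meant.

How it is judged:
By the outcome, as a careful person would: the job done as asked, in the order asked, and still so for the second after the job is handed in, with the robot touching nothing.
Of bar1, bar2, bar3, bar4 only 3 to 4 are there at a start; the rules pass over those that are not, and their reading is None.
At some moment in a run one of bar1, bar2, bar3, bar4 may be knocked a few centimetres aside while the robot is not near it.
Once in a run the grip may slacken for a moment while it holds something.
It also fails if it takes over 210 s, if anything falls off the work surface, if the arm or the gripper's body presses on something with over 40 N, if the wrist force passes 120 N, or if a joint passes its speed limit or range.

## Robot

A 6-joint arm with a two-finger parallel gripper is mounted at the origin on the work surface. World frame = base frame: x ahead of the robot, y to its left, z up, the work surface at z = 0. Lengths are in m, angles in degrees, forces in N, time in s.
With the tool pointing down it reaches from about 0.35 to 0.875 m from the base axis. Payload 4.2 kg.
Tool frame: the origin (TCP) lies midway between the tips of the shut fingers; the grasp point (between the pads) lies 19 mm behind it; z points along the fingers, y is the direction in which the jaws open and shut (so a half turn about z gives the same grasp; the last joint's range is limited). The gripper opens to 87 mm and grips with 3 to 60 N. Pads are 19 mm wide; open, the fingers measure 117 mm over their backs; the gripper's body (75 mm by 190 mm) begins 51 mm behind the grasp point.
Start: joints at [90.905, 22.042, 0.453, 0, -68.411, -14.817], TCP at [0.15, 0.607, 0.223] pointing down, gripper open.
Joint ranges: [-179.83, 179.83], [-69.29, 118.12], [-61.27, 80.66], [-181.25, 117.63], [-171.15, -9.14], [-177.46, 177.46]. Speed limits (degrees/s): [159.86, 159.86, 180, 180, 180, 180].

## Interface

Orientations are given as a 3x3 rotation matrix whose columns are the frame's x, y, z axes.
In Python, from workcell import monitor, viewer, job, models gives the robot as it stands.
- The arm moves only by the tool send_rows, never from a script. Its argument "targets" is text: rows parted by semicolons, each of 7 numbers parted by spaces: the turn, a rotation vector about the tool's x, y, z in rad, then the shift along the tool's x, y, z in mm, then the closure, from 0 (fully open) to 1 (shut). In form: ax ay az x y z fingers; .... A call has 1 to 12 rows; each row is the pose to reach, as a shift and turn from the pose commanded when the call began, along the tool's axes at that moment; what a row does not reach only later rows make up. A row lasts 1/8 s, in which the tool goes at most 62.5 mm and 10.7 degrees, less where a joint would pass 70% of its speed; a pose out of reach is approached as far as the arm can. A call with a gripper value outside its range is refused whole. The fingers move at their own pace and stop on an object; "newtons" is the grip in N (left out, the last holds). Time passes only in rows, so rows that repeat a pose let the fingers close. It gives the time, the measured TCP pose, the force and the opening at its end, in the units of the state.
- monitor.get_state(): the state, without advancing time (a new reading comes with each control period).
- viewer.capture(name): name is "side" or "top"; returns the picture (480x640x3 uint8, red, green, blue); there is no depth.
- viewer.camera_model(name): a dict with "vertical_fov" (degrees; the focal length in pixels is half the picture's height over the tangent of half this angle, whatever the lens; pixels are square), "cx", "cy" (the principal point, pixels), "pose" (4x4, takes a point from camera to world coordinates). Camera axes: x right, y down, z forward; pixel columns grow to the right and rows downward; lengths in m; the calibration is good to about 2 mm. A picture is of the moment at which its call begins. camera_model takes no time and is no camera call.
- job.finish_job(): hands the job in, once; it reports no verdict.
Trained networks look in the newest picture that a camera, given by its name, has taken for a name from the list of things; names that differ only in an ending like _2 or _b are one class to them, and where a whole thing is asked for, a point or a joint stands for the part that bears it (a point fixed in the world has none). Each returns a list of dicts, best first, with "p" (0 to 1); they miss things now and then, are a little off and sometimes report something else, mostly with a low value. They report only what shows in the picture. A call takes as long as a camera call. They do not tell look-alikes from the thing itself.
- models.spot_in(thing, camera): "extent" ([left, top, right, bottom] as shares, 0 to 1, of the picture: columns of its width, rows of its height, round what is visible of it).
The state is a dict: "time_s": time; "joint_pos": joint angles; "joint_vel": joint speeds; "effort": joint torques, N m; "position": TCP position; "ee_rot": TCP orientation; "force": force on the tool from outside, world axes, zero at the start; "ft_torque": the same for the moment, N m; "grip_width": finger opening in m.
Only numpy, scipy, OpenCV 4.12 (cv2) and the standard library are available. Lean on these libraries where they do the work, as an engineer would, in place of code of your own. Each camera call takes 0.05 s, during which the arm holds its last target. There are 200 camera calls.

## Working session

There is one attempt and no reset: what is moved stays moved. The work goes in short steps, Python scripts to look and compute and a tool call to move; the robot and the scene stay as the last step left them, time stands still between calls to the robot, and variables do not carry over. Pictures are saved under pics/ and viewed, about 12 in all and at most 16, crops included, and the job is handed in when it is done.

Besides the shell and the picture viewer there is one more tool, called after "Request:" by a JSON object that holds its "name" and its "arguments". send_rows: Moves the arm, as the interface text tells. Its arguments: {"type":"object","properties":{"targets":{"type":"string"},"newtons":{"type":"number"}},"required":["targets"]}

```bash
mkdir -p pics
python3 - <<'E'
from workcell import monitor, viewer, job, models
import cv2, numpy as np
for c in ("top","side"):
    im=viewer.capture(c); cv2.imwrite(f"pics/{c}0.png",im[:,:,::-1])
    m=viewer.camera_model(c); print(c,{k:(np.round(v,4).tolist()) for k,v in m.items()})
    for t in ("bar1_mid","lid_grip","canister","vent_top","small_wheel"):
        print(t,[(round(d["p"],2),[round(e*s) for e,s in zip(d["extent"],(640,480,640,480))]) for d in models.spot_in(t,c)])
print(monitor.get_state())
E
```

```text
top {'vertical_fov': 52.7296, 'cx': 318.3431, 'cy': 240.8151, 'pose': [[0.0167, -0.9978, 0.0636, 0.4817], [-0.9997, -0.0178, -0.0172, 0.0139], [0.0183, -0.0633, -0.9978, 1.2494], [0.0, 0.0, 0.0, 1.0]]}
bar1_mid [(0.62, [359, 271, 387, 296])]
lid_grip [(0.57, [385, 196, 441, 255])]
canister [(0.88, [178, 203, 249, 266])]
vent_top [(0.67, [386, 200, 441, 253]), (0.5, [389, 219, 399, 222])]
small_wheel [(0.94, [302, 281, 327, 310])]
side {'vertical_fov': 48.2386, 'cx': 312.8247, 'cy': 236.3503, 'pose': [[-0.9982, -0.0323, 0.0508, 0.514], [-0.0602, 0.5538, -0.8305, 1.0882], [-0.0013, -0.832, -0.5547, 0.8507], [0.0, 0.0, 0.0, 1.0]]}
bar1_mid [(0.78, [351, 233, 378, 254])]
lid_grip [(0.65, [283, 202, 335, 239])]
canister [(0.79, [276, 286, 344, 379])]
vent_top [(0.36, [297, 218, 308, 226])]
small_wheel [(0.73, [273, 286, 347, 372]), (0.67, [362, 263, 392, 290])]
{'time_s': 0.6, 'joint_pos': array([ 9.09071000e+01,  2.20397614e+01,  4.53130159e-01, -1.55861629e-03,
       -6.84101411e+01, -1.48177537e+01]), 'joint_vel': array([ 0.058811  ,  0.00256729,  0.03013208, -0.05564203, -0.17965238,
        0.0587468 ]), 'effort': array([ 1.29269929e-04, -3.90212989e+01,  1.87536299e+01,  4.22257215e+00,
        1.54004811e-02, -2.46167332e-05]), 'position': array([0.15020684, 0.60666428, 0.22256971]), 'ee_rot': array([[ 9.70669390e-01, -2.40418251e-01, -2.61831267e-05],
       [-2.40418249e-01, -9.70669389e-01,  5.59259865e-05],
       [-3.88607874e-05, -4.79907417e-05, -9.99999998e-01]]), 'force': array([ 0.61810151, -0.78406272,  0.34754128]), 'ft_torque': array([-0.0159776 ,  0.00029167, -0.04372182]), 'grip_width': 0.08739259947800651}
```

View pics/top0.png

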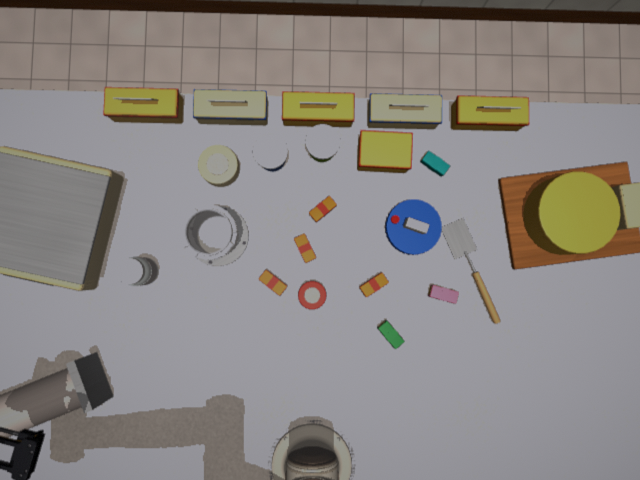

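View pics/side0.png

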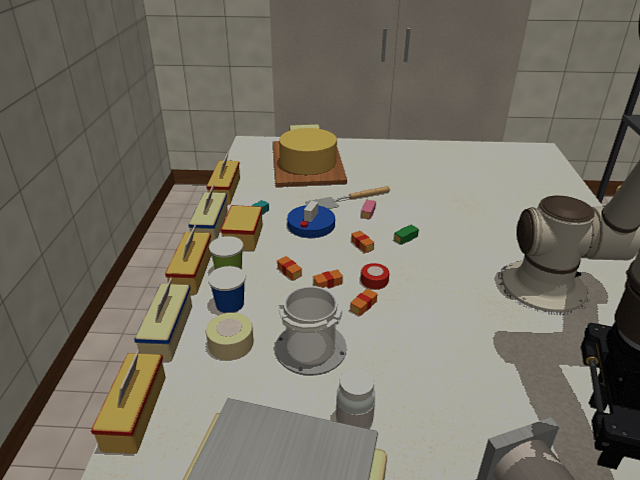

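Top view: four orange/red-banded bars at (322,209), (305,248), (273,282) and (374,285). The look-alikes to ignore are turquoise (435,163), pink (444,294) and green (391,334); the red wheel is at (312,295). The lid is at (414,227) with its red button at (395,219), and the canister is at about (215,235). In the side view the same four orange bars are at (289,267), (327,279), (364,301) and (362,241).

```bash
cat > h.py <<'E'
import cv2, numpy as np
from scipy.optimize import least_squares
from workcell import monitor, viewer, job, models
def cam(c):
    m=viewer.camera_model(c); P=np.array(m["pose"]); f=240/np.tan(np.radians(m["vertical_fov"]/2)); return P,f,m["cx"],m["cy"]
def proj(c,X):
    P,f,cx,cy=cam(c); q=(np.atleast_2d(X)-P[:3,3])@P[:3,:3]; return np.c_[cx+f*q[:,0]/q[:,2],cy+f*q[:,1]/q[:,2]]
def ray(c,uv,z):
    P,f,cx,cy=cam(c); d=P[:3,:3]@np.array([(uv[0]-cx)/f,(uv[1]-cy)/f,1]); return P[:3,3]+d*(z-P[2,3])/d[2]
def grab(c,name=None):
    im=cv2.cvtColor(viewer.capture(c),cv2.COLOR_RGB2BGR)
    if name: cv2.imwrite(f"pics/{name}.png",im)
    return im
def comps(mask,amin):
    n,l,s,ce=cv2.connectedComponentsWithStats(mask.astype(np.uint8)*255)
    return [(ce[i],s[i],l==i) for i in range(1,n) if s[i,4]>=amin]
def orange(im):
    h=cv2.cvtColor(im,cv2.COLOR_BGR2HSV); m=((h[...,0]<=18)|(h[...,0]>=172))&(h[...,1]>150)&(h[...,2]>80)
    return cv2.morphologyEx(m.astype(np.uint8),cv2.MORPH_CLOSE,np.ones((3,3)))
def boxpts(x,y,a,z=0.014,d=(.07,.032,.028)):
    s=np.array([[i,j,k] for i in(-1,1) for j in(-1,1) for k in(-1,1)])*np.array(d)/2
    c,n=np.cos(a),np.sin(a); return s@np.array([[c,-n,0],[n,c,0],[0,0,1]]).T+[x,y,z]
def fitbar(c,mask,ce):
    """fit hull of projected bar to the mask (area + moments)"""
    g=ray(c,ce,.02); pts=np.argwhere(mask)[:,::-1].astype(np.float32); m0=pts.mean(0); C0=np.cov(pts.T)
    best=None
    def mom(p):
        hu=cv2.convexHull(proj(c,boxpts(*p)).astype(np.float32)*64); o=np.zeros(mask.shape,np.uint8)
        mm=cv2.moments(hu); A=mm["m00"]; 
        return np.array([mm["m10"]/A/64,mm["m01"]/A/64]),np.array([mm["mu20"],mm["mu11"],mm["mu02"]])/A/4096
    def res(p):
        m,C=mom(p); return np.r_[2*(m-m0),(C-[C0[0,0],C0[0,1],C0[1,1]])/10]
    for a in np.arange(0,np.pi,np.pi/6):
        r=least_squares(res,[g[0],g[1],a],x_scale=[.01,.01,.2],diff_step=1e-3)
        if best is None or r.cost<best.cost: best=r
    x,y,a=best.x; return x,y,np.degrees(a)%180,best.cost
def bars(c,im,roi):
    out=[]
    for ce,s,m in comps(orange(im),120):
        if roi(ce): out.append((np.round(ce),int(s[4]),np.round(fitbar(c,m,ce),4)))
    return out
E
python3 - <<'E'
from h import *
t=cv2.imread("pics/top0.png"); s=cv2.imread("pics/side0.png")
for r in bars("top",t,lambda c:250<c[0]<395 and 195<c[1]<310): print("top",r)
for r in bars("side",s,lambda c:270<c[0]<400 and 230<c[1]<320): print("side",r)
for n,im,roi in (("top",t,(380,190,450,260)),("side",s,(280,195,340,240))):
    h=cv2.cvtColor(im,cv2.COLOR_BGR2HSV)
    x0,y0,x1,y1=roi; k=np.zeros(h.shape[:2],bool); k[y0:y1,x0:x1]=1
    blue=k&(h[...,0]>100)&(h[...,0]<130)&(h[...,1]>130); red=k&((h[...,0]<6)|(h[...,0]>174))&(h[...,1]>150); white=k&(h[...,1]<60)&(h[...,2]>100)
    for nm,m,z in (("blue",blue,.02),("red",red,.035),("white",white,.06)):
        for ce,st,mm in comps(m,15):
            if nm=="blue" : 
                hu=cv2.convexHull(np.argwhere(mm)[:,::-1].astype(np.int32)); M=cv2.moments(hu); ce=np.array([M["m10"],M["m01"]])/M["m00"]; st[4]=M["m00"]
            print(n,nm,ce.round(1),st, ray(n,ce,z).round(4))
cv2.imwrite("pics/crop0.png",np.hstack([cv2.resize(t[185:315,170:300],(390,390),interpolation=2),cv2.resize(t[185:315,300:430],(390,390),interpolation=2)]))
print(proj("top",[[0.5,.2,0],[0,0,0]]))
E
```

```text
top (array([322., 208.]), 230, array([ 6.450000e-01, -1.570000e-02,  1.318339e+02,  7.805000e-01]))
top (array([304., 245.]), 150, array([5.48300e-01, 3.03000e-02, 3.59749e+01, 4.81220e+00]))
top (array([272., 281.]), 150, array([ 0.4565,  0.1093, 52.2907,  3.8429]))
top (array([373., 284.]), 166, array([  0.452 ,  -0.1479, 128.2471,   2.2904]))
top (array([312., 294.]), 315, array([4.247000e-01, 6.800000e-03, 1.373157e+02, 1.076610e+01]))Traceback (most recent call last):
  File "<stdin>", line 4, in <module>
  File "h.py", line 40, in bars
    if roi(ce): out.append((np.round(ce),int(s[4]),np.round(fitbar(c,m,ce),4)))
                                                            ~~~~~~^^^^^^^^
  File "h.py", line 34, in fitbar
    r=least_squares(res,[g[0],g[1],a],x_scale=[.01,.01,.2],diff_step=1e-3)
    return func(*args, **kwargs)
    result = trf(vector_fun.fun, vector_fun.jac, x0, f0, J0, lb, ub, ftol, xtol,
                 gtol, max_nfev, x_scale, loss_function, tr_solver,
                 tr_options.copy(), verbose, callback=callback_wrapped)
    return trf_no_bounds(
        
[... 430 characters left out ...]
~~~~~~^^^^^^^^^^^^^^^^^^^^^^^^^^^^^^
  File "h.py", line 32, in res
    m,C=mom(p); return np.r_[2*(m-m0),(C-[C0[0,0],C0[0,1],C0[1,1]])/10]
        ~~~^^^
  File "h.py", line 28, in mom
    hu=cv2.convexHull(proj(c,boxpts(*p)).astype(np.float32)*64); o=np.zeros(mask.shape,np.uint8)
                      ~~~~^^^^^^^^^^^^^^
  File "h.py", line 7, in proj
    P,f,cx,cy=cam(c); q=(np.atleast_2d(X)-P[:3,3])@P[:3,:3]; return np.c_[cx+f*q[:,0]/q[:,2],cy+f*q[:,1]/q[:,2]]
              ~~~^^^
  File "h.py", line 5, in cam
    m=viewer.camera_model(c); P=np.array(m["pose"]); f=240/np.tan(np.radians(m["vertical_fov"]/2)); return P,f,m["cx"],m["cy"]
ValueError: time passes only in moves, steps and waits
```

```bash
sed -i 's/^def cam(c):/import functools\n@functools.lru_cache\ndef cam(c):/; s/h\[...,1\]>150)&(h\[...,2\]>80)/h[...,1]>110)\&(h[...,2]>45)/; s/h\[...,0\]<=18)/h[...,0]<=22)/' h.py
cat > a.py <<'E'
from h import *
t=cv2.imread("pics/top0.png"); s=cv2.imread("pics/side0.png")
for r in bars("top",t,lambda c:250<c[0]<395 and 195<c[1]<310): print("top",r)
for r in bars("side",s,lambda c:270<c[0]<400 and 230<c[1]<320): print("side",r)
for n,im,roi in (("top",t,(380,190,450,260)),("side",s,(280,195,340,240))):
    h=cv2.cvtColor(im,cv2.COLOR_BGR2HSV)
    x0,y0,x1,y1=roi; k=np.zeros(h.shape[:2],bool); k[y0:y1,x0:x1]=1
    blue=k&(h[...,0]>100)&(h[...,0]<130)&(h[...,1]>130); red=k&((h[...,0]<6)|(h[...,0]>174))&(h[...,1]>150); white=k&(h[...,1]<60)&(h[...,2]>100)
    for nm,m,z in (("blue",blue,.02),("red",red,.035),("white",white,.06)):
        for ce,st,mm in comps(m,15):
            if nm=="blue" : 
                hu=cv2.convexHull(np.argwhere(mm)[:,::-1].astype(np.int32)); M=cv2.moments(hu); ce=np.array([M["m10"],M["m01"]])/M["m00"]; st[4]=M["m00"]
            print(n,nm,ce.round(1),st, ray(n,ce,z).round(4))
cv2.imwrite("pics/crop0.png",np.hstack([cv2.resize(t[185:315,170:300],(390,390),interpolation=2),cv2.resize(t[185:315,300:430],(390,390),interpolation=2)]))
print(proj("top",[[0.5,.2,0],[0,0,0]]))
E
python3 a.py
```

```text
top (array([322., 208.]), 336, array([ 6.435000e-01, -1.580000e-02,  1.308243e+02,  1.806000e-01]))
top (array([305., 248.]), 324, array([ 0.5416,  0.0275, 26.8875,  0.0545]))
top (array([273., 282.]), 341, array([ 0.4533,  0.1068, 52.9386,  0.0947]))
top (array([373., 284.]), 346, array([  0.452 ,  -0.1493, 124.7995,   0.1747]))
top (array([312., 295.]), 390, array([4.240000e-01, 7.000000e-03, 1.358612e+02, 1.019960e+01]))
side (array([362., 241.]), 318, array([  0.4523,  -0.148 , 119.5884,   0.1576]))
side (array([289., 268.]), 368, array([ 6.435000e-01, -1.500000e-02,  1.273775e+02,  2.276000e-01]))
side (array([369., 289.]), 941, array([4.38600e-01, 5.87000e-02, 6.98826e+01, 1.34756e+02]))
side (array([328., 279.]), 396, array([0.5412, 0.0252, 3.3523, 0.5856]))
top blue [413.  226.6] [ 386  200   55   54 2327] [ 0.6009 -0.2489  0.02  ]
top red [394.7 219. ] [391 216   8   7  42] [ 0.6178 -0.199   0.035 ]
top white [416.  222.3] [ 380  190   70   70 2403] [ 0.6076 -0.2478  0.06  ]
top white [417.  224.9] [406 217  23  16 218] [ 0.6013 -0.2502  0.06  ]
side blue [310.8 221. ] [ 288  206   47   32 1218] [ 0.6007 -0.2355  0.02  ]
side red [303.8 223.7] [301 221   7   6  33] [ 0.618  -0.1961  0.035 ]
side white [308.3 212.9] [ 280  195   60   45 1419] [ 0.6065 -0.215   0.06  ]
[[237.19751342 263.17259431]
 [311.58496898 463.72995882]]
```

View pics/crop0.png

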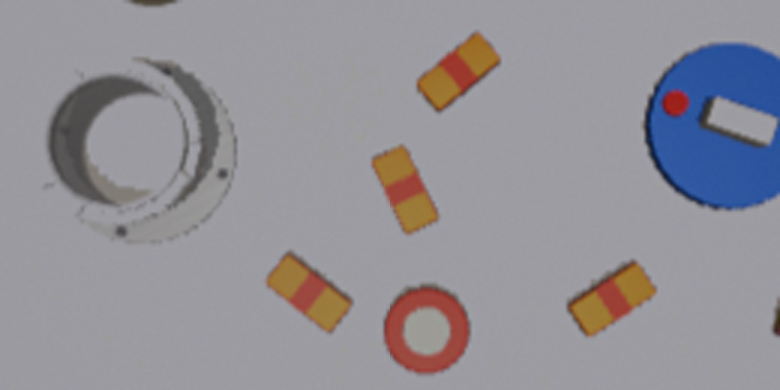

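Crop: four orange bars confirmed, at crop pixels (458,72), (405,190), (310,292) and (612,298). The red wheel is at (427,330). The lid's button is left of its bar, towards +y, and the canister mouth is at about (118,140). Top and side positions agree within about 2 mm. Next I'll refine the canister and lid, and plan the first reach.

```bash
cat >> h.py <<'E'
from scipy.spatial.transform import Rotation as Ro
def Rd(yaw):
    c,s=np.cos(np.radians(yaw)),np.sin(np.radians(yaw)); return np.array([[c,s,0],[s,-c,0],[0,0,-1.]])
def plan(*wps):
    st=monitor.get_state(); R=np.array(st["ee_rot"]); p=np.array(st["position"])
    for x,y,z,yaw in wps:
        v=Ro.from_matrix(R.T@Rd(yaw)).as_rotvec(); d=R.T@(np.array([x,y,z])-p)*1000
        print((x,y,z,yaw),"->"," ".join(f"{a:.3f}" for a in v)," ".join(f"{a:.0f}" for a in d))
def stat():
    s=monitor.get_state(); print("t",round(s["time_s"],2),"pos",np.round(s["position"],4),"yaw",round(np.degrees(np.arctan2(s["ee_rot"][1][0],s["ee_rot"][0][0])),1),"F",np.round(s["force"],1),"w",round(s["grip_width"]*1000,1),"j6",round(s["joint_pos"][5],1))
E
python3 - <<'E'
from h import *
def circ(x,y,z,r):
    a=np.linspace(0,2*np.pi,120); return np.c_[x+r*np.cos(a),y+r*np.sin(a),0*a+z]
# canister: fit bbox of foot+neck/ribs in both cams
def bb(c,x,y):
    q=proj(c,np.vstack([circ(x,y,0,.078),circ(x,y,.13,.055),circ(x,y,.112,.064)])); return np.r_[q.min(0),q.max(0)]
obs={"top":[178,203,249,266],"side":[276,286,344,379]}
r=least_squares(lambda p:np.r_[bb("top",*p)-obs["top"],bb("side",*p)-obs["side"]],[.58,.24])
print("can bbox fit",r.x.round(4),r.fun.round(1))
print("foot est",ray("top",(218,235.3),.005).round(4),"rim est",ray("top",(209.3,231.7),.13).round(4))
t=cv2.imread("pics/top0.png");s=cv2.imread("pics/side0.png")
o=[]
for c,im,(x0,y0,x1,y1) in (("top",t,(165,190,265,280)),("side",s,(260,270,360,390))):
    k=im.copy()
    k=cv2.resize(k[y0:y1,x0:x1],None,fx=4,fy=4,interpolation=2)
    for cc in (circ(*r.x,.13,.049),circ(*r.x,0.0,.078)):
        q=((proj(c,cc)-[x0,y0]+.5)*4).astype(np.int32); cv2.polylines(k,[q],True,(0,0,255),1)
    o.append(cv2.resize(k,(390,int(k.shape[0]*390/k.shape[1]))))
h=max(a.shape[0] for a in o)
cv2.imwrite("pics/can.png",np.hstack([cv2.copyMakeBorder(a,0,h-a.shape[0],0,0,0) for a in o]))
print("lid bar top", ray("top",(417,224.9),.066).round(4), ray("top",(413,226.6),.024).round(4))
plan((.4533,.1068,.12,-127),(.4533,.1068,.006,-127),(.4533,.1068,.12,53))
E
```

```text
can bbox fit [0.5718 0.2566] [ 1.3  1.2 -2.7 -0.8 -2.1  0.6  1.7 -2. ]
foot est [0.5706 0.2503 0.005 ] rim est [0.5696 0.2469 0.13  ]
lid bar top [ 0.6007 -0.2489  0.066 ] [ 0.6004 -0.248   0.024 ]
(0.4533, 0.1068, 0.12, -127) -> 0.000 0.000 1.974 414 412 103
(0.4533, 0.1068, 0.006, -127) -> 0.000 0.000 1.974 414 412 217
(0.4533, 0.1068, 0.12, 53) -> -0.000 0.000 -1.168 414 412 103
```

View pics/can.png

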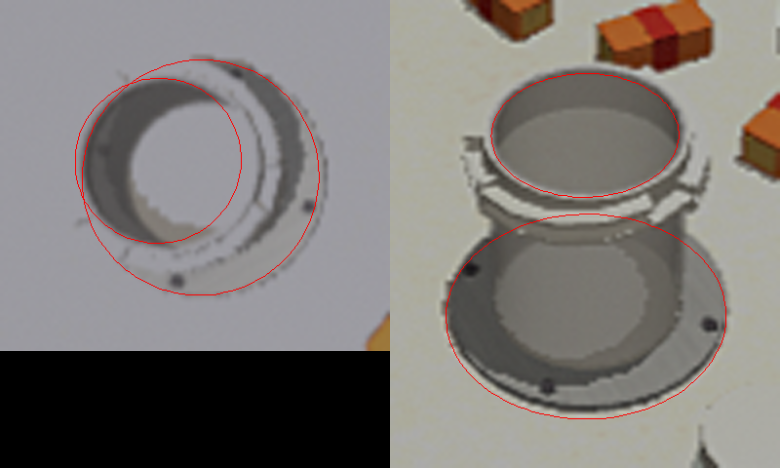

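The overlay needs a shift of about 4 mm towards -y, so the canister is at about (0.570, 0.252). Moving to the bar at (0.453, 0.107).

Request:
{"name": "send_rows", "arguments": {"targets": "0 0 -1.17 414 412 23 0.3; 0 0 -1.17 414 412 23 0.3; 0 0 -1.17 414 412 23 0.3; 0 0 -1.17 414 412 23 0.3; 0 0 -1.17 414 412 23 0.3; 0 0 -1.17 414 412 23 0.3; 0 0 -1.17 414 412 23 0.3; 0 0 -1.17 414 412 23 0.3; 0 0 -1.17 414 412 23 0.3; 0 0 -1.17 414 412 23 0.3; 0 0 -1.17 414 412 23 0.3; 0 0 -1.17 414 412 120 0.3", "newtons": 25}}

```text
time_s: 2.1
position: [0.4572, 0.1094, 0.1406]
ee_rot: [[0.6, 0.8, 0.012], [0.8, -0.6, 0.007], [0.013, 0.006, -1.0]]
force: [1.3, 0.6, -2.2]
grip_width: 0.0611
```

Run:
```python
from h import *
stat()
t=grab("top","top1")
for r in bars("top",t,lambda c:240<c[0]<395 and 190<c[1]<310): print("top",r)
plan((.4533,.1068,.08,53),(.4533,.1068,.006,53))
```

```text
t 2.1 pos [0.4572 0.1094 0.1406] yaw 53.1 F [ 1.3  0.6 -2.2] w 61.1 j6 109.7
top (array([322., 208.]), 337, array([ 6.435000e-01, -1.590000e-02,  1.305755e+02,  1.677000e-01]))
top (array([304., 248.]), 328, array([5.41900e-01, 2.79000e-02, 2.81203e+01, 5.82000e-02]))
top (array([373., 284.]), 346, array([  0.452 ,  -0.1493, 124.7995,   0.1747]))
top (array([312., 295.]), 391, array([4.239000e-01, 6.900000e-03, 1.353657e+02, 1.028150e+01]))
(0.4533, 0.1068, 0.08, 53) -> -0.006 0.008 -0.001 4 3 50
(0.4533, 0.1068, 0.006, 53) -> -0.006 0.008 -0.001 5 4 124
```

Request:
{"name": "send_rows", "arguments": {"targets": "0 0 0 0 0 0 0.3; 0 0 0 0 0 0 0.3"}}

```text
time_s: 2.4
position: [0.4545, 0.1085, 0.1392]
ee_rot: [[0.599, 0.801, 0.004], [0.801, -0.599, 0.002], [0.004, 0.002, -1.0]]
force: [2.1, 0.4, -0.5]
grip_width: 0.0608
```

Run:
```python
from h import *
stat(); plan((.4533,.1068,.06,53),(.4533,.1068,.006,53))
```

```text
t 2.4 pos [0.4545 0.1085 0.1392] yaw 53.2 F [ 2.1  0.4 -0.5] w 60.8 j6 109.7
(0.4533, 0.1068, 0.06, 53) -> 0.002 -0.004 0.004 -2 -0 79
(0.4533, 0.1068, 0.006, 53) -> 0.002 -0.004 0.004 -3 -0 133
```

Request:
{"name": "send_rows", "arguments": {"targets": "0 0 0 -1 0 62 0.3; 0 0 0 -1 0 110 0.3; 0 0 0 -1 0 130 0.3; 0 0 0 -1 0 130 0.3; 0 0 0 -1 0 130 1; 0 0 0 -1 0 130 1; 0 0 0 -1 0 130 1; 0 0 0 -1 0 130 1; 0 0 0 -1 0 130 1; 0 0 0 -1 0 90 1; 0 0 0 -1 0 30 1; 0 0 0 -1 0 30 1"}}

```text
time_s: 3.9
position: [0.4554, 0.108, 0.1112]
ee_rot: [[0.599, 0.8, 0.009], [0.8, -0.599, 0.005], [0.01, 0.004, -1.0]]
force: [-0.6, -0.9, -1.0]
grip_width: 0.032
```

Run:
```python
from h import *
stat(); c=(.5705,.2515)
# first bar offset +11 mm along tool y; tool x of bar ~53
off=lambda yaw,d: (c[0]+d*np.sin(np.radians(yaw)),c[1]-d*np.cos(np.radians(yaw)))
a=off(53,.011)
plan((.4533,.1068,.25,53),(*a,.25,53),(*a,.075,53))
```

```text
t 3.9 pos [0.4554 0.108  0.1112] yaw 53.2 F [-0.6 -0.9 -1. ] w 32.0 j6 109.8
(0.4533, 0.1068, 0.25, 53) -> 0.004 -0.010 0.003 -1 -0 -139
(np.float64(0.5792849906105202), np.float64(0.24488003474532746), 0.25, 53) -> 0.004 -0.010 0.003 185 18 -137
(np.float64(0.5792849906105202), np.float64(0.24488003474532746), 0.075, 53) -> 0.004 -0.010 0.003 183 17 38
```

Request:
{"name": "send_rows", "arguments": {"targets": "0 0 0 0 0 -60 1; 0 0 0 60 6 -75 1; 0 0 0 122 12 -75 1; 0 0 0 184 18 -75 1; 0 0 0 184 18 -75 1; 0 0 0 184 18 -75 1; 0 0 0 184 18 -20 1; 0 0 0 184 18 36 1; 0 0 0 184 18 36 1; 0 0 0 184 18 36 1; 0 0 0 184 18 36 0.56; 0 0 0 184 18 36 0.56"}}

```text
time_s: 5.4
position: [0.5777, 0.243, 0.0727]
ee_rot: [[0.6, 0.8, 0.002], [0.8, -0.6, 0.002], [0.002, 0.001, -1.0]]
force: [0.4, 0.2, -0.1]
grip_width: 0.0377
```

Run:
```python
from h import *
stat(); t=grab("top")
for r in bars("top",t,lambda c:240<c[0]<395 and 190<c[1]<310): print("top",r)
plan((.571,.2515,.22,28),(.5415,.0265,.22,27),(.5415,.0265,.008,27))
```

```text
t 5.4 pos [0.5777 0.243  0.0727] yaw 53.1 F [ 0.4  0.2 -0.1] w 37.7 j6 105.5
top (array([322., 208.]), 336, array([ 6.435000e-01, -1.580000e-02,  1.308243e+02,  1.806000e-01]))
top (array([305., 248.]), 324, array([ 0.5416,  0.0275, 26.8875,  0.0545]))
top (array([373., 284.]), 346, array([  0.452 ,  -0.1493, 124.7995,   0.1747]))
top (array([312., 295.]), 390, array([4.240000e-01, 7.000000e-03, 1.358612e+02, 1.019960e+01]))
(0.571, 0.2515, 0.22, 28) -> 0.000 -0.002 0.438 3 -10 -148
(0.5415, 0.0265, 0.22, 27) -> 0.000 -0.002 0.456 -195 101 -148
(0.5415, 0.0265, 0.008, 27) -> 0.000 -0.002 0.456 -195 101 64
```

Request:
{"name": "send_rows", "arguments": {"targets": "0 0 0 0 0 -60 0.56; 0 0 0 0 0 -120 0.56; 0 0 0.1 -20 10 -148 0.5; 0 0 0.45 -195 101 -148 0.3; 0 0 0.45 -195 101 -148 0.3; 0 0 0.45 -195 101 -148 0.3; 0 0 0.45 -195 101 -148 0.3; 0 0 0.45 -195 101 -148 0.3; 0 0 0.45 -195 101 -90 0.3; 0 0 0.45 -195 101 -40 0.3; 0 0 0.45 -195 101 -40 0.3; 0 0 0.45 -195 101 -40 0.3"}}

```text
time_s: 6.95
position: [0.5429, 0.0274, 0.1128]
ee_rot: [[0.887, 0.461, 0.003], [0.461, -0.887, 0.0], [0.003, 0.001, -1.0]]
force: [-0.9, -0.1, 0.8]
grip_width: 0.0609
```

Run:
```python
from h import *
stat(); t=grab("top","top2")
for c,im in (("top",t),("side",grab("side","side2"))):
  for r in bars(c,im,lambda c:240<c[0]<395 and 190<c[1]<340): print(c,r)
plan((.5415,.0265,.007,26))
s=cv2.imread("pics/side2.png")
cv2.imwrite("pics/c2.png",np.hstack([cv2.resize(t[195:275,170:250],(400,400),interpolation=2),cv2.resize(s[275:375,265:365],(400,400),interpolation=2)]))
```

```text
t 6.95 pos [0.5429 0.0274 0.1128] yaw 27.5 F [-0.9 -0.1  0.8] w 60.9 j6 97.4
top (array([324., 206.]), 261, array([ 6.489000e-01, -2.140000e-02,  1.284029e+02,  3.258500e+00]))
top (array([373., 284.]), 347, array([  0.452 ,  -0.1493, 124.8848,   0.1799]))
top (array([312., 295.]), 391, array([4.239000e-01, 6.900000e-03, 1.353657e+02, 1.028150e+01]))
side (array([370., 192.]), 179, array([ 0.4224, -0.429 , 18.8937, 38.6008]))
side (array([245., 231.]), 667, array([  0.7848,  -0.181 , 170.244 ,  82.1634]))
side (array([364., 243.]), 263, array([  0.4485,  -0.1419, 113.5742,   1.2254]))
side (array([289., 268.]), 375, array([ 6.429000e-01, -1.460000e-02,  1.282129e+02,  1.667000e-01]))
side (array([374., 277.]), 488, array([4.248000e-01, 1.080000e-02, 1.442699e+02, 2.621900e+00]))
side (array([328., 279.]), 408, array([0.5419, 0.0261, 6.8783, 0.4749]))
(0.5415, 0.0265, 0.007, 26) -> 0.001 -0.005 0.025 -2 -0 107
```

View pics/c2.png

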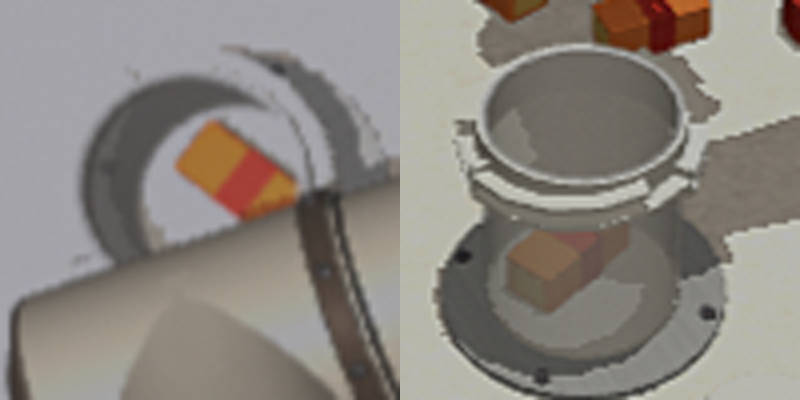

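The first bar lies flat inside the canister, in the left panel at (240,175) and in the right panel at (565,260). Grasping the second one.

Request:
{"name": "send_rows", "arguments": {"targets": "0 0 0.02 -1 0 60 0.3; 0 0 0.02 -1 0 104 0.3; 0 0 0.02 -1 0 104 0.3; 0 0 0.02 -1 0 104 0.3; 0 0 0.02 -1 0 104 1; 0 0 0.02 -1 0 104 1; 0 0 0.02 -1 0 104 1; 0 0 0.02 -1 0 104 1; 0 0 0.02 -1 0 50 1; 0 0 0.02 -1 0 -10 1; 0 0 0.02 -1 0 -70 1; 0 0 0.02 -1 0 -70 1"}}

```text
time_s: 8.55
position: [0.5433, 0.0265, 0.1867]
ee_rot: [[0.897, 0.442, 0.012], [0.442, -0.897, 0.003], [0.012, 0.003, -1.0]]
force: [-0.0, -1.1, -1.1]
grip_width: 0.0318
```

Run:
```python
from h import *
stat(); c=(.5705,.2515)
off=lambda yaw,d: (round(c[0]+d*np.sin(np.radians(yaw)),4),round(c[1]-d*np.cos(np.radians(yaw)),4))
a=off(53,-.011)
plan((*a,.19,53),(*a,.075,53))
```

```text
t 8.55 pos [0.5433 0.0265 0.1867] yaw 26.2 F [-0.  -1.1 -1.1] w 31.8 j6 96.3
(np.float64(0.5617), np.float64(0.2581), 0.19, 53) -> 0.005 -0.011 -0.467 119 -200 -2
(np.float64(0.5617), np.float64(0.2581), 0.075, 53) -> 0.005 -0.011 -0.467 118 -200 113
```

Request:
{"name": "send_rows", "arguments": {"targets": "0 0 -0.47 119 -200 -5 1; 0 0 -0.47 119 -200 -5 1; 0 0 -0.47 119 -200 -5 1; 0 0 -0.47 119 -200 -5 1; 0 0 -0.47 119 -200 -5 1; 0 0 -0.47 119 -200 -5 1; 0 0 -0.47 119 -200 50 1; 0 0 -0.47 118 -200 108 1; 0 0 -0.47 118 -200 108 1; 0 0 -0.47 118 -200 108 1; 0 0 -0.47 118 -200 108 0.56; 0 0 -0.47 118 -200 108 0.56"}}

```text
time_s: 10.05
position: [0.5584, 0.2573, 0.0745]
ee_rot: [[0.6, 0.8, 0.002], [0.8, -0.6, 0.001], [0.002, 0.001, -1.0]]
force: [1.8, -1.4, 0.3]
grip_width: 0.0371
```

Run:
```python
from h import *
stat(); t=grab("top")
for r in bars("top",t,lambda c:240<c[0]<395 and 190<c[1]<310): print("top",r)
plan((.5617,.2581,.22,53),(.6435,-.0155,.22,-51),(.6435,-.0155,.1,-51),(.6435,-.0155,.22,129))
```

```text
t 10.05 pos [0.5584 0.2573 0.0745] yaw 53.1 F [ 1.8 -1.4  0.3] w 37.1 j6 103.3
top (array([322., 208.]), 336, array([ 6.435000e-01, -1.580000e-02,  1.308243e+02,  1.806000e-01]))
top (array([373., 284.]), 346, array([  0.452 ,  -0.1493, 124.7995,   0.1747]))
top (array([312., 295.]), 390, array([4.240000e-01, 7.000000e-03, 1.358612e+02, 1.019960e+01]))
(0.5617, 0.2581, 0.22, 53) -> 0.001 -0.002 0.003 3 2 -146
(0.6435, -0.0155, 0.22, -51) -> -0.001 -0.002 1.818 -167 232 -146
(0.6435, -0.0155, 0.1, -51) -> -0.001 -0.002 1.818 -167 232 -26
(0.6435, -0.0155, 0.22, 129) -> 0.002 -0.001 -1.324 -167 232 -146
```

Request:
{"name": "send_rows", "arguments": {"targets": "0 0 0 2 1 -60 0.56; 0 0 0 2 1 -120 0.56; 0 0 0.1 -15 20 -146 0.5; 0 0 1.82 -167 232 -146 0.3; 0 0 1.82 -167 232 -146 0.3; 0 0 1.82 -167 232 -146 0.3; 0 0 1.82 -167 232 -146 0.3; 0 0 1.82 -167 232 -146 0.3; 0 0 1.82 -167 232 -146 0.3; 0 0 1.82 -167 232 -146 0.3; 0 0 1.82 -167 232 -80 0.3; 0 0 1.82 -167 232 -30 0.3"}}

```text
time_s: 11.6
position: [0.6429, -0.0152, 0.1025]
ee_rot: [[0.647, -0.762, 0.002], [-0.762, -0.647, 0.001], [0.0, -0.002, -1.0]]
force: [0.2, 0.0, -0.7]
grip_width: 0.0611
```

Request:
{"name": "send_rows", "arguments": {"targets": "0 0 0 0 0 0 0.3; 0 0 0 0 0 0 0.3; 0 0 0 0 0 0 0.3"}}

```text
time_s: 11.98
position: [0.6451, -0.0152, 0.1064]
ee_rot: [[0.654, -0.757, 0.006], [-0.757, -0.654, 0.001], [0.003, -0.005, -1.0]]
force: [-0.4, -0.5, -0.1]
grip_width: 0.0607
```

Run:
```python
from h import *
stat(); t=grab("top","top3");s=grab("side","side3")
for c,im in (("top",t),("side",s)):
  for r in bars(c,im,lambda c:240<c[0]<395 and 190<c[1]<340): print(c,r)
plan((.6435,-.0155,.007,-51))
cv2.imwrite("pics/c3.png",np.hstack([cv2.resize(t[190:290,170:270],(400,400),interpolation=2),cv2.resize(s[275:375,265:365],(400,400),interpolation=2)]))
```

```text
t 11.97 pos [ 0.6451 -0.0152  0.1064] yaw -49.2 F [-0.4 -0.5 -0.1] w 60.7 j6 27.8
top (array([373., 284.]), 347, array([  0.452 ,  -0.1493, 124.8848,   0.1799]))
top (array([312., 295.]), 395, array([4.239000e-01, 7.200000e-03, 1.345331e+02, 1.030190e+01]))
side (array([369., 192.]), 206, array([ 0.4247, -0.4299, 18.8914, 32.9925]))
side (array([242., 234.]), 541, array([  0.7903,  -0.164 , 161.8555,  47.8988]))
side (array([362., 241.]), 318, array([  0.4523,  -0.148 , 119.5884,   0.1576]))
side (array([289., 268.]), 376, array([ 6.432000e-01, -1.500000e-02,  1.285189e+02,  2.023000e-01]))
side (array([374., 277.]), 493, array([4.246000e-01, 1.130000e-02, 1.435471e+02, 2.609100e+00]))
(0.6435, -0.0155, 0.007, -51) -> -0.004 -0.002 0.031 -1 1 99
```

View pics/c3.png

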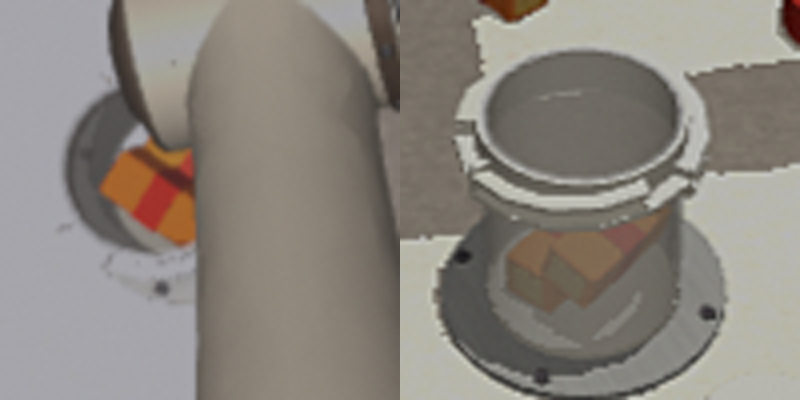

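Both bars are in the canister, side by side with the second leaning a little. Grasping the third.

Request:
{"name": "send_rows", "arguments": {"targets": "0 0 0.03 -1 1 60 0.3; 0 0 0.03 -1 1 98 0.3; 0 0 0.03 -1 1 98 0.3; 0 0 0.03 -1 1 98 0.3; 0 0 0.03 -1 1 98 1; 0 0 0.03 -1 1 98 1; 0 0 0.03 -1 1 98 1; 0 0 0.03 -1 1 98 1; 0 0 0.03 -1 1 45 1; 0 0 0.03 -1 1 -15 1; 0 0 0.03 -1 1 -75 1; 0 0 0.03 -1 1 -80 1"}}

```text
time_s: 13.58
position: [0.6446, -0.0152, 0.1893]
ee_rot: [[0.63, -0.777, 0.012], [-0.777, -0.63, 0.001], [0.006, -0.01, -1.0]]
force: [0.6, 0.2, -1.7]
grip_width: 0.0323
```

Run:
```python
from h import *
stat(); c=(.5705,.2515)
off=lambda yaw,d: (round(c[0]+d*np.sin(np.radians(yaw)),4),round(c[1]-d*np.cos(np.radians(yaw)),4))
a=off(-37,.01)
plan((*a,.19,-37),(*a,.085,-37))
```

```text
t 13.57 pos [ 0.6446 -0.0152  0.1893] yaw -51.0 F [ 0.6  0.2 -1.7] w 32.3 j6 26.0
(np.float64(0.5645), np.float64(0.2435), 0.19, -37) -> -0.009 -0.008 -0.244 -251 -101 -1
(np.float64(0.5645), np.float64(0.2435), 0.085, -37) -> -0.009 -0.008 -0.244 -252 -100 104
```

Request:
{"name": "send_rows", "arguments": {"targets": "0 0 -0.24 -251 -101 -3 1; 0 0 -0.24 -251 -101 -3 1; 0 0 -0.24 -251 -101 -3 1; 0 0 -0.24 -251 -101 -3 1; 0 0 -0.24 -251 -101 -3 1; 0 0 -0.24 -251 -101 -3 1; 0 0 -0.24 -251 -101 -3 1; 0 0 -0.24 -251 -100 50 1; 0 0 -0.24 -251 -100 100 1; 0 0 -0.24 -251 -100 100 1; 0 0 -0.24 -251 -100 100 0.56; 0 0 -0.24 -251 -100 100 0.56"}}

```text
time_s: 15.08
position: [0.563, 0.2431, 0.0857]
ee_rot: [[0.796, -0.606, 0.004], [-0.606, -0.796, 0.003], [0.002, -0.004, -1.0]]
force: [0.5, -0.2, -0.2]
grip_width: 0.0377
```

Run:
```python
from h import *
stat(); t=grab("top")
for r in bars("top",t,lambda c:240<c[0]<395 and 190<c[1]<310): print("top",r)
plan((.5645,.2435,.22,-37),(.452,-.1488,.22,-57),(.452,-.1488,.1,-57))
```

```text
t 15.07 pos [0.563  0.2431 0.0857] yaw -37.3 F [ 0.5 -0.2 -0.2] w 37.7 j6 14.2
top (array([373., 284.]), 346, array([  0.452 ,  -0.1493, 124.7995,   0.1747]))
top (array([312., 295.]), 390, array([4.240000e-01, 7.000000e-03, 1.358612e+02, 1.019960e+01]))
(0.5645, 0.2435, 0.22, -37) -> -0.004 -0.001 -0.005 1 -2 -134
(0.452, -0.1488, 0.22, -57) -> -0.004 -0.001 0.344 149 378 -136
(0.452, -0.1488, 0.1, -57) -> -0.004 -0.001 0.344 149 379 -16
```

Request:
{"name": "send_rows", "arguments": {"targets": "0 0 0 1 0 -60 0.56; 0 0 0 1 0 -120 0.5; 0 0 0.34 149 378 -136 0.3; 0 0 0.34 149 378 -136 0.3; 0 0 0.34 149 378 -136 0.3; 0 0 0.34 149 378 -136 0.3; 0 0 0.34 149 378 -136 0.3; 0 0 0.34 149 378 -136 0.3; 0 0 0.34 149 378 -136 0.3; 0 0 0.34 149 378 -136 0.3; 0 0 0.34 149 378 -80 0.3; 0 0 0.34 149 378 -20 0.3"}}

```text
time_s: 16.62
position: [0.4531, -0.1477, 0.1037]
ee_rot: [[0.549, -0.836, 0.006], [-0.836, -0.549, 0.0], [0.003, -0.005, -1.0]]
force: [0.9, 0.5, -0.7]
grip_width: 0.0608
```

Request:
{"name": "send_rows", "arguments": {"targets": "0 0 0 0 0 0 0.3; 0 0 0 0 0 0 0.3; 0 0 0 0 0 0 0.3"}}

```text
time_s: 17.0
position: [0.4535, -0.1482, 0.1058]
ee_rot: [[0.549, -0.836, 0.006], [-0.836, -0.549, -0.0], [0.003, -0.005, -1.0]]
force: [0.2, -0.0, 1.0]
grip_width: 0.0609
```

Run:
```python
from h import *
stat(); t=grab("top","top4");s=grab("side","side4")
for r in bars("side",s,lambda c:270<c[0]<395 and 200<c[1]<340): print("side",r)
plan((.452,-.1485,.007,-57))
cv2.imwrite("pics/c4.png",np.hstack([cv2.resize(t[190:290,170:270],(400,400),interpolation=2),cv2.resize(s[275:375,265:365],(400,400),interpolation=2)]))
```

```text
t 17.0 pos [ 0.4535 -0.1482  0.1058] yaw -56.7 F [ 0.2 -0.   1. ] w 60.9 j6 31.8
side (array([362., 241.]), 321, array([  0.4524,  -0.1481, 120.4909,   0.1527]))
side (array([374., 277.]), 489, array([4.245000e-01, 1.150000e-02, 1.427151e+02, 2.684600e+00]))
side (array([312., 313.]), 261, array([0.574 , 0.1555, 5.8265, 3.4231]))
(0.452, -0.1485, 0.007, -57) -> -0.004 -0.003 0.005 -0 1 98
```

View pics/c4.png

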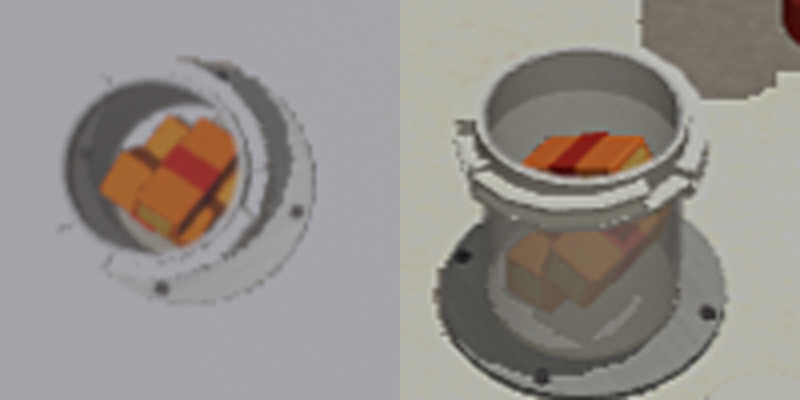

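Third bar lies flat across the lower two, well below the rim. Grasping the fourth.

Request:
{"name": "send_rows", "arguments": {"targets": "0 0 0 0 1 60 0.3; 0 0 0 0 1 97 0.3; 0 0 0 0 1 97 0.3; 0 0 0 0 1 97 0.3; 0 0 0 0 1 97 1; 0 0 0 0 1 97 1; 0 0 0 0 1 97 1; 0 0 0 0 1 97 1; 0 0 0 0 1 45 1; 0 0 0 0 1 -15 1; 0 0 0 0 1 -75 1; 0 0 0 0 1 -85 1"}}

```text
time_s: 18.6
position: [0.4528, -0.1492, 0.1926]
ee_rot: [[0.549, -0.836, 0.01], [-0.836, -0.549, -0.001], [0.006, -0.008, -1.0]]
force: [0.2, 0.5, -1.2]
grip_width: 0.0318
```

Run:
```python
from h import *
stat(); c=(.5705,.2515)
off=lambda yaw,d: (round(c[0]+d*np.sin(np.radians(yaw)),4),round(c[1]-d*np.cos(np.radians(yaw)),4))
a=off(-37,-.012)
plan((*a,.19,-37),(*a,.105,-37))
```

```text
t 18.6 pos [ 0.4528 -0.1492  0.1926] yaw -56.7 F [ 0.2  0.5 -1.2] w 31.8 j6 31.9
(np.float64(0.5777), np.float64(0.2611), 0.19, -37) -> -0.007 -0.007 -0.344 -274 -330 4
(np.float64(0.5777), np.float64(0.2611), 0.105, -37) -> -0.007 -0.007 -0.344 -275 -329 89
```

Request:
{"name": "send_rows", "arguments": {"targets": "0 0 -0.34 -274 -330 2 1; 0 0 -0.34 -274 -330 2 1; 0 0 -0.34 -274 -330 2 1; 0 0 -0.34 -274 -330 2 1; 0 0 -0.34 -274 -330 2 1; 0 0 -0.34 -274 -330 2 1; 0 0 -0.34 -274 -330 2 1; 0 0 -0.34 -274 -330 2 1; 0 0 -0.34 -274 -330 2 1; 0 0 -0.34 -274 -329 2 1; 0 0 -0.34 -274 -329 50 1; 0 0 -0.34 -274 -329 82 1"}}

```text
time_s: 20.1
position: [0.5745, 0.259, 0.1054]
ee_rot: [[0.795, -0.607, -0.001], [-0.607, -0.795, 0.0], [-0.001, 0.0, -1.0]]
force: [-2.6, 2.5, 8.8]
grip_width: 0.0319
```

Request:
{"name": "send_rows", "arguments": {"targets": "0 0 0 0 0 0 1; 0 0 0 0 0 2 1; 0 0 0 0 0 2 0.56; 0 0 0 0 0 2 0.56; 0 0 0 0 0 -60 0.56; 0 0 0 0 0 -120 0.5; 0 0 0 0 0 -130 0.3"}}

```text
time_s: 20.98
position: [0.5775, 0.2618, 0.2429]
ee_rot: [[0.796, -0.605, 0.01], [-0.605, -0.796, 0.006], [0.005, -0.011, -1.0]]
force: [0.9, -0.0, -0.4]
grip_width: 0.0475
```

Run:
```python
from h import *
stat()
plan((.6007,-.249,.25,-108),(.6007,-.249,.12,-108))
s=grab("side","side5");cv2.imwrite("pics/c5.png",cv2.resize(s[275:375,265:365],(400,400),interpolation=2))
```

```text
t 20.98 pos [0.5775 0.2618 0.2429] yaw -37.2 F [ 0.9 -0.  -0.4] w 47.5 j6 13.7
(0.6007, -0.249, 0.25, -108) -> -0.013 0.003 1.235 327 393 -10
(0.6007, -0.249, 0.12, -108) -> -0.013 0.003 1.235 327 394 120
```

Request:
{"name": "send_rows", "arguments": {"targets": "0 0 1.235 327 393 -10 0.3; 0 0 1.235 327 393 -10 0.3; 0 0 1.235 327 393 -10 0.3; 0 0 1.235 327 393 -10 0.3; 0 0 1.235 327 393 -10 0.3; 0 0 1.235 327 393 -10 0.3; 0 0 1.235 327 393 -10 0.3; 0 0 1.235 327 393 -10 0.3; 0 0 1.235 327 393 -10 0.3; 0 0 1.235 327 393 50 0.3; 0 0 1.235 327 393 110 0.3; 0 0 1.235 327 393 110 0.3"}}

```text
time_s: 22.52
position: [0.5933, -0.2485, 0.12]
ee_rot: [[-0.309, -0.951, -0.014], [-0.951, 0.309, 0.003], [0.001, 0.014, -1.0]]
force: [0.4, -0.1, 0.9]
grip_width: 0.0607
```

Run:
```python
from h import *
t=grab("top","top5"); s=grab("side","side6"); stat()
for r in bars("top",t,lambda c:150<c[0]<350 and 190<c[1]<310): print("top",r)
cv2.imwrite("pics/c6.png",np.hstack([cv2.resize(t[190:290,170:270],(400,400),interpolation=2),cv2.resize(s[275:375,265:365],(400,400),interpolation=2)]))
plan((.6007,-.249,.034,-108))
```

```text
t 22.62 pos [ 0.5985 -0.2501  0.1272] yaw -107.9 F [0.9 0.2 0.9] w 60.9 j6 -9.6
top (array([210., 232.]), 962, array([ 0.5774,  0.2678, 60.45  , 15.3896]))
top (array([312., 295.]), 399, array([4.23500e-01, 7.20000e-03, 4.63877e+01, 1.00038e+01]))
(0.6007, -0.249, 0.034, -108) -> -0.001 -0.001 0.001 -2 -2 93
```

View pics/c6.png

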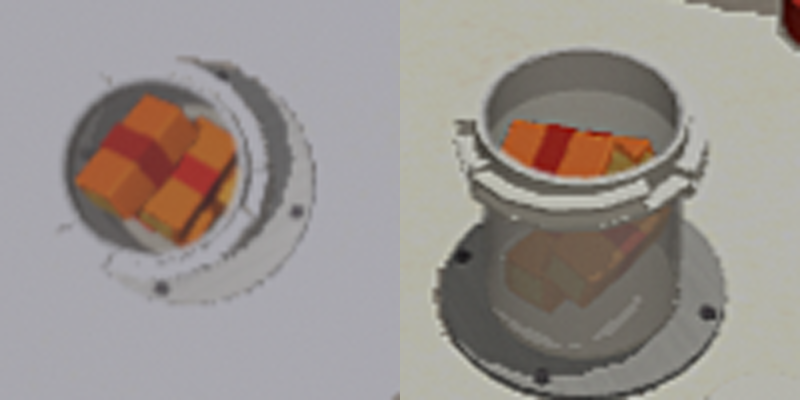

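All four bars lie below the rim, showing in the left panel at (140,155) and (190,170) over the lower pair. Grasping the lid bar next.

Request:
{"name": "send_rows", "arguments": {"targets": "0 0 0 -1 -1 0 0.35; 0 0 0 -1 -1 50 0.35; 0 0 0 -1 -1 91 0.35; 0 0 0 -1 -1 91 0.35; 0 0 0 -1 -1 91 0.35", "newtons": 40}}

```text
time_s: 23.25
position: [0.6011, -0.2501, 0.0381]
ee_rot: [[-0.308, -0.951, 0.005], [-0.951, 0.308, -0.002], [0.0, -0.005, -1.0]]
force: [0.3, -0.0, 0.5]
grip_width: 0.0567
```

```bash
python3 -c "
from h import *
stat(); plan((.6007,-.249,.034,-108))"
```

```text
t 23.25 pos [ 0.6011 -0.2501  0.0381] yaw -108.0 F [ 0.3 -0.   0.5] w 56.7 j6 -9.7
(0.6007, -0.249, 0.034, -108) -> -0.005 -0.000 0.001 -1 1 4
```

Request:
{"name": "send_rows", "arguments": {"targets": "0 0 0 -1 1 3 0.35; 0 0 0 -1 1 3 1; 0 0 0 -1 1 3 1; 0 0 0 -1 1 3 1; 0 0 0 -1 1 3 1; 0 0 0 -1 1 3 1; 0 0 0 -1 1 -30 1; 0 0 0 -1 1 -90 1; 0 0 0 -1 1 -150 1; 0 0 0 -1 1 -205 1; 0 0 0 -1 1 -205 1; 0 0 0 -1 1 -205 1"}}

```text
time_s: 24.75
position: [0.5971, -0.2477, 0.2384]
ee_rot: [[-0.31, -0.951, -0.003], [-0.951, 0.31, 0.002], [-0.001, 0.003, -1.0]]
force: [0.3, -0.2, -2.6]
grip_width: 0.0237
```

```bash
python3 -c "
from h import *
stat(); plan((.5705,.2515,.24,-108))"
```

```text
t 24.75 pos [ 0.5971 -0.2477  0.2384] yaw -108.0 F [ 0.3 -0.2 -2.6] w 23.7 j6 -9.8
(0.5705, 0.2515, 0.24, -108) -> 0.003 0.001 -0.001 -466 180 -1
```

Request:
{"name": "send_rows", "arguments": {"targets": "0 0 0 -47 18 0 1; 0 0 0 -93 36 0 1; 0 0 0 -140 54 0 1; 0 0 0 -186 72 0 1; 0 0 0 -233 90 0 1; 0 0 0 -280 108 0 1; 0 0 0 -326 126 0 1; 0 0 0 -373 144 0 1; 0 0 0 -419 162 0 1; 0 0 0 -450 174 0 1; 0 0 0 -466 180 0 1; 0 0 0 -466 180 0 1"}}

```text
time_s: 26.25
position: [0.5704, 0.2507, 0.2381]
ee_rot: [[-0.308, -0.951, -0.003], [-0.951, 0.308, -0.002], [0.003, 0.002, -1.0]]
force: [0.4, -0.4, -2.3]
grip_width: 0.0235
```

Request:
{"name": "send_rows", "arguments": {"targets": "0 0 0 0 0 0 1; 0 0 0 0 0 0 1; 0 0 0 0 0 0 1; 0 0 0 0 0 0 1"}}

```text
time_s: 26.75
position: [0.5713, 0.25, 0.2402]
ee_rot: [[-0.31, -0.951, 0.0], [-0.951, 0.31, 0.0], [-0.0, -0.0, -1.0]]
force: [0.2, 0.1, -1.6]
grip_width: 0.0238
```

Run:
```python
from h import *
stat(); t=grab("top","top7"); s=grab("side","side7")
plan((.5705,.2515,.2,-108))
a=np.linspace(0,2*np.pi,120)
o=[]
for c,im,(x0,y0,x1,y1) in (("top",t,(160,180,280,300)),("side",s,(250,220,390,360))):
    k=cv2.resize(im[y0:y1,x0:x1],(400,400),interpolation=2); f=400/(x1-x0)
    st=monitor.get_state()["position"]
    for X,Y,z,r in ((*st[:2],st[2]-.0065,.0705),(.5705,.2515,.0,.078)):
        q=((proj(c,np.c_[X+r*np.cos(a),Y+r*np.sin(a),0*a+z])-[x0,y0]+.5)*f).astype(np.int32); cv2.polylines(k,[q],True,(0,0,255),1)
    o.append(k)
cv2.imwrite("pics/c7.png",np.hstack(o))
```

```text
t 26.75 pos [0.5713 0.25   0.2402] yaw -108.1 F [ 0.2  0.1 -1.6] w 23.8 j6 -56.5
(0.5705, 0.2515, 0.2, -108) -> -0.000 0.000 -0.001 -1 1 40
```

View pics/c7.png

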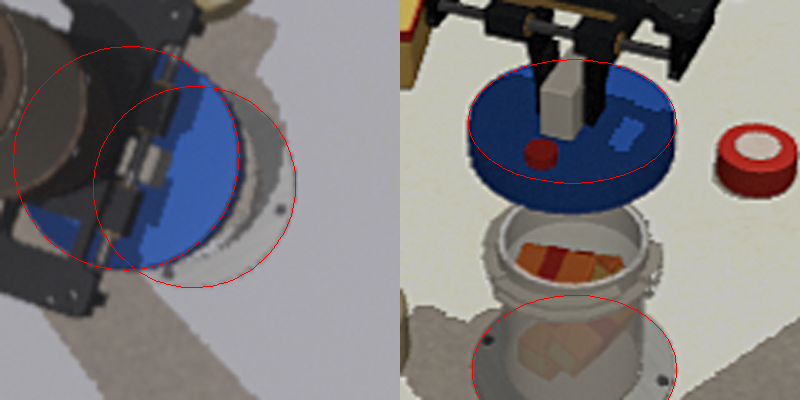

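Overlay shows the held lid concentric with the TCP and the canister foot matching the estimate; the button at right panel (541,153) faces +y. Lowering.

Request:
{"name": "send_rows", "arguments": {"targets": "0 0 0 -1 1 30 1; 0 0 0 -1 1 55 1; 0 0 0 -1 1 70 1; 0 0 0 -1 1 74 1; 0 0 0 -1 1 77 1; 0 0 0 -1 1 79 1; 0 0 0 -1 1 79 1; 0 0 0 -1 1 79 1"}}

```text
time_s: 27.85
position: [0.5707, 0.2519, 0.1615]
ee_rot: [[-0.309, -0.951, 0.001], [-0.951, 0.309, 0.0], [-0.001, -0.001, -1.0]]
force: [0.3, -0.7, -2.0]
grip_width: 0.0235
```

```bash
python3 -c "
from h import *
stat()"
```

```text
t 27.85 pos [0.5707 0.2519 0.1615] yaw -108.0 F [ 0.3 -0.7 -2. ] w 23.5 j6 -56.7
```

No contact yet (still −2 N of lid weight).

Request:
{"name": "send_rows", "arguments": {"targets": "0 0 0 0 0 2 1; 0 0 0 0 0 4 1; 0 0 0 0 0 4 1; 0 0 0 0 0 4 1"}}

```text
time_s: 28.35
position: [0.5706, 0.2518, 0.157]
ee_rot: [[-0.309, -0.951, -0.0], [-0.951, 0.309, -0.0], [0.0, -0.0, -1.0]]
force: [0.7, -0.2, -1.0]
grip_width: 0.0239
```

Request:
{"name": "send_rows", "arguments": {"targets": "0 0 0 0 0 2 1; 0 0 0 0 0 3 1; 0 0 0 0 0 3 1; 0 0 0 0 0 3 1"}}

```text
time_s: 28.85
position: [0.5706, 0.2518, 0.1541]
ee_rot: [[-0.309, -0.951, 0.0], [-0.951, 0.309, -0.0], [0.0, -0.0, -1.0]]
force: [0.2, -0.1, -1.4]
grip_width: 0.0239
```

```bash
python3 -c "
from h import *
stat()"
```

```text
t 28.85 pos [0.5706 0.2518 0.1541] yaw -108.0 F [ 0.2 -0.1 -1.4] w 23.9 j6 -56.7
```

Request:
{"name": "send_rows", "arguments": {"targets": "0 0 0 0 0 1 1; 0 0 0 0 0 2 1; 0 0 0 0 0 2 1; 0 0 0 0 0 2 1"}}

```text
time_s: 29.35
position: [0.5706, 0.2518, 0.1525]
ee_rot: [[-0.309, -0.951, 0.0], [-0.951, 0.309, 0.0], [-0.0, -0.0, -1.0]]
force: [-1.1, -0.4, 1.4]
grip_width: 0.0236
```

Request:
{"name": "send_rows", "arguments": {"targets": "0 0 0 0 0 1 1; 0 0 0 0 0 2 1; 0 0 0 0 0 2 1; 0 0 0 0 0 2 1"}}

```text
time_s: 29.85
position: [0.5706, 0.2518, 0.1523]
ee_rot: [[-0.309, -0.951, 0.001], [-0.951, 0.309, 0.0], [-0.001, -0.001, -1.0]]
force: [-4.1, -0.9, 8.7]
grip_width: 0.0238
```

```bash
python3 -c "
from h import *
stat()"
```

```text
t 29.85 pos [0.5706 0.2518 0.1523] yaw -108.0 F [-4.1 -0.9  8.7] w 23.8 j6 -56.7
```

Contact at TCP z≈0.1525, so the lid is 35 mm above the rim with its lugs low on the ribs. I'll open to a loose cage, rise 9 mm and turn CCW.

Request:
{"name": "send_rows", "arguments": {"targets": "0 0 0 0 0 0 0.69; 0 0 0 0 0 0 0.69; 0 0 0 0 0 0 0.69; 0 0 0 0 0 -5 0.69; 0 0 0 0 0 -11 0.69; 0 0 0 0 0 -11 0.69; 0 0 0 0 0 -11 0.69"}}

```text
time_s: 30.72
position: [0.5705, 0.2518, 0.1611]
ee_rot: [[-0.309, -0.951, 0.0], [-0.951, 0.309, 0.0], [-0.0, 0.0, -1.0]]
force: [-0.7, -0.2, -0.5]
grip_width: 0.0266
```

Request:
{"name": "send_rows", "arguments": {"targets": "0 0 -0.08 0 0 0 0.69; 0 0 -0.16 0 0 0 0.69; 0 0 -0.24 0 0 0 0.69; 0 0 -0.32 0 0 0 0.69; 0 0 -0.4 0 0 0 0.69; 0 0 -0.48 0 0 0 0.69; 0 0 -0.56 0 0 0 0.69; 0 0 -0.64 0 0 0 0.69; 0 0 -0.72 0 0 0 0.69; 0 0 -0.8 0 0 0 0.69; 0 0 -0.8 0 0 0 0.69"}}

```text
time_s: 32.1
position: [0.5722, 0.2525, 0.164]
ee_rot: [[0.467, -0.884, 0.005], [-0.884, -0.467, 0.002], [0.001, -0.006, -1.0]]
force: [-0.8, -0.0, 8.3]
grip_width: 0.027
```

Run:
```python
from h import *
stat(); print(monitor.get_state()["ft_torque"].round(2)); t=grab("top","top8"); s=grab("side","side8")
h=cv2.cvtColor(s,cv2.COLOR_BGR2HSV)
m=((h[...,0]<6)|(h[...,0]>174))&(h[...,1]>120); m[:230]=0; m[350:]=0; m[:,:270]=0; m[:,355:]=0
for ce,st,_ in comps(m,10): print("red",ce.round(1),st)
cv2.imwrite("pics/c8.png",np.hstack([cv2.resize(t[180:300,160:280],(400,400),interpolation=2),cv2.resize(s[235:345,255:365],(400,400),interpolation=2)]))
```

```text
t 32.1 pos [0.5722 0.2525 0.164 ] yaw -62.2 F [-0.8 -0.   8.3] w 27.0 j6 -10.9
[ 0.09  0.14 -0.26]
red [315.6 309.5] [311 305  10  10  89]
```

View pics/c8.png

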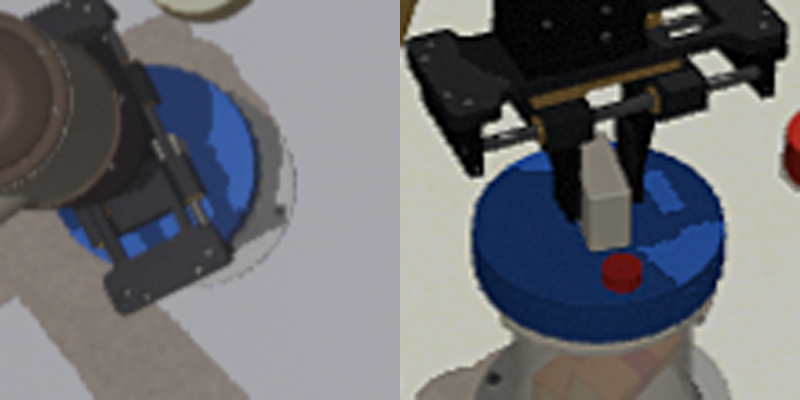

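The lid has followed (button at right panel (622,272)) and climbed until it touches the fingertips (8 N). Raising 5 mm and continuing CCW.

Request:
{"name": "send_rows", "arguments": {"targets": "0 0 0 0 0 -5 0.69; 0 0 0 0 0 -5 0.69; 0 0 -0.06 0 0 -5 0.69; 0 0 -0.12 0 0 -5 0.69; 0 0 -0.18 0 0 -5 0.69; 0 0 -0.24 0 0 -5 0.69; 0 0 -0.3 0 0 -5 0.69; 0 0 -0.36 0 0 -5 0.69; 0 0 -0.36 0 0 -5 0.69"}}

```text
time_s: 33.33
position: [0.5712, 0.252, 0.1669]
ee_rot: [[0.748, -0.664, 0.002], [-0.664, -0.748, 0.001], [0.001, -0.002, -1.0]]
force: [-0.2, 0.6, 5.3]
grip_width: 0.0271
```

```bash
cat > red.py <<'E'
from h import *
import sys
stat(); print("T",monitor.get_state()["ft_torque"].round(2)); s=grab("side",sys.argv[1])
h=cv2.cvtColor(s,cv2.COLOR_BGR2HSV)
m=((h[...,0]<6)|(h[...,0]>174))&(h[...,1]>120); m[:230]=0; m[350:]=0; m[:,:270]=0; m[:,360:]=0
C=np.array([.5705,.2515])
for ce,st,_ in comps(m,10):
    # button at radius 53 mm: height z and angle consistent with pixel
    r=least_squares(lambda q:proj("side",[C[0]+.053*np.cos(q[0]),C[1]+.053*np.sin(q[0]),q[1]])[0]-ce,[1.8,.155])
    print("red",ce.round(1),st[4],"lid yaw",np.degrees(r.x[0]).round(1),"button mid z",r.x[1].round(4),"-> grip above rim mm",round((r.x[1]-.13)*1000+19-6,1))
E
python3 red.py s9
```

```text
t 33.33 pos [0.5712 0.252  0.1669] yaw -41.6 F [-0.2  0.6  5.3] w 27.1 j6 9.7
T [ 0.07 -0.06 -0.08]
red [325.5 306.3] 89 lid yaw 127.7 button mid z 0.1568 -> grip above rim mm 39.8
```

Request:
{"name": "send_rows", "arguments": {"targets": "0 0 -0.06 0 0 -2 0.69; 0 0 -0.12 0 0 -2 0.69; 0 0 -0.18 0 0 -2 0.69; 0 0 -0.24 0 0 -2 0.69; 0 0 -0.3 0 0 -2 0.69; 0 0 -0.36 0 0 -2 0.69; 0 0 -0.42 0 0 -2 0.69; 0 0 -0.48 0 0 -2 0.69; 0 0 -0.54 0 0 -2 0.69; 0 0 -0.54 0 0 -2 0.69"}}

```text
time_s: 34.62
position: [0.5693, 0.2512, 0.1665]
ee_rot: [[0.981, -0.193, -0.004], [-0.193, -0.981, -0.0], [-0.004, 0.001, -1.0]]
force: [-0.1, 0.9, -1.2]
grip_width: 0.031
```

```bash
python3 red.py s10
```

```text
t 34.62 pos [0.5693 0.2512 0.1665] yaw -11.1 F [-0.1  0.9 -1.2] w 31.0 j6 40.3
T [ 0.12  0.3  -2.34]
red [331.  306.7] 84 lid yaw 144.1 button mid z 0.1468 -> grip above rim mm 29.8
```

It dropped: height is about 30 mm above the rim, and the stop wall is felt (−2.3 Nm, jaws spread). Now unloading, lowering the cage and turning CW.

Request:
{"name": "send_rows", "arguments": {"targets": "0 0 0.15 1 0 0 0.69; 0 0 0.3 1 0 0 0.69; 0 0 0.43 1 0 6 0.69; 0 0 0.43 1 0 13 0.69; 0 0 0.43 1 0 13 0.69; 0 0 0.43 1 0 13 0.7; 0 0 0.43 1 0 13 0.7"}}

```text
time_s: 35.55
position: [0.5712, 0.2514, 0.1549]
ee_rot: [[0.817, -0.577, -0.001], [-0.577, -0.817, -0.001], [-0.0, 0.001, -1.0]]
force: [-0.9, -1.5, -0.4]
grip_width: 0.0261
```

```bash
python3 red.py s11
```

```text
t 35.55 pos [0.5712 0.2514 0.1549] yaw -35.2 F [-0.9 -1.5 -0.4] w 26.1 j6 16.2
T [-0.17  0.17  0.01]
red [330.7 307. ] 82 lid yaw 143.2 button mid z 0.1464 -> grip above rim mm 29.4
```

Request:
{"name": "send_rows", "arguments": {"targets": "0 0 0.1 0 0 0 0.7; 0 0 0.2 0 0 0 0.7; 0 0 0.3 0 0 0 0.7; 0 0 0.4 0 0 0 0.7; 0 0 0.5 0 0 0 0.7; 0 0 0.6 0 0 0 0.7; 0 0 0.7 0 0 0 0.7; 0 0 0.8 0 0 0 0.7; 0 0 0.9 0 0 0 0.7; 0 0 0.9 0 0 0 0.7"}}

```text
time_s: 36.85
position: [0.5716, 0.2517, 0.1552]
ee_rot: [[0.057, -0.998, 0.0], [-0.998, -0.057, 0.0], [-0.0, -0.0, -1.0]]
force: [-1.9, -0.3, -0.5]
grip_width: 0.0264
```

```bash
python3 red.py s12
```

```text
t 36.85 pos [0.5716 0.2517 0.1552] yaw -86.7 F [-1.9 -0.3 -0.5] w 26.4 j6 -35.3
T [0.05 0.11 0.03]
red [312.1 315.1] 93 lid yaw 97.4 button mid z 0.1421 -> grip above rim mm 25.1
```

Request:
{"name": "send_rows", "arguments": {"targets": "0 0 0.1 0 0 0 0.7; 0 0 0.2 0 0 2 0.7; 0 0 0.3 0 0 4 0.7; 0 0 0.4 0 0 4 0.7; 0 0 0.5 0 0 4 0.7; 0 0 0.6 0 0 4 0.7; 0 0 0.7 0 0 4 0.7; 0 0 0.75 0 0 4 0.7; 0 0 0.8 0 0 4 0.7; 0 0 0.85 0 0 4 0.7; 0 0 0.85 0 0 4 0.7"}}

```text
time_s: 38.28
position: [0.5704, 0.2507, 0.151]
ee_rot: [[-0.712, -0.702, -0.003], [-0.702, 0.712, -0.002], [0.003, 0.0, -1.0]]
force: [-3.3, -2.7, 1.4]
grip_width: 0.0259
```

```bash
python3 red.py s13
```

```text
t 38.27 pos [0.5704 0.2507 0.151 ] yaw -135.4 F [-3.3 -2.7  1.4] w 25.9 j6 -84.0
T [-0.62  1.1   0.13]
red [291.9 312. ] 85 lid yaw 50.3 button mid z 0.1373 -> grip above rim mm 20.3
```

Request:
{"name": "send_rows", "arguments": {"targets": "0 0 0.06 0 0 0 0.7; 0 0 0.12 0 0 0 0.7; 0 0 0.18 0 0 0 0.7; 0 0 0.24 0 0 0 0.7; 0 0 0.24 0 0 0 0.7"}}

```text
time_s: 38.95
position: [0.5702, 0.2504, 0.1506]
ee_rot: [[-0.857, -0.515, -0.003], [-0.515, 0.857, -0.003], [0.004, -0.001, -1.0]]
force: [-4.6, -3.6, 1.6]
grip_width: 0.0264
```

```bash
python3 red.py s14
```

```text
t 38.95 pos [0.5702 0.2504 0.1506] yaw -149.0 F [-4.6 -3.6  1.6] w 26.4 j6 -97.6
T [-0.94  1.15  0.98]
red [288.6 309.5] 89 lid yaw 38.8 button mid z 0.137 -> grip above rim mm 20.0
```

Request:
{"name": "send_rows", "arguments": {"targets": "0 0 0.06 0 0 0 0.7; 0 0 0.12 0 0 0 0.7; 0 0 0.18 0 0 0 0.7; 0 0 0.18 0 0 0 0.7", "newtons": 60}}

```text
time_s: 39.5
position: [0.5713, 0.2514, 0.1508]
ee_rot: [[-0.933, -0.359, -0.0], [-0.359, 0.933, -0.002], [0.001, -0.002, -1.0]]
force: [-2.5, -3.6, -1.4]
grip_width: 0.0286
```

```bash
python3 red.py s15
python3 - <<'E'
from h import *
s=cv2.imread("pics/s15.png"); t=grab("top","t15")
cv2.imwrite("pics/c15.png",np.hstack([cv2.resize(t[180:300,160:280],(400,400),interpolation=2),cv2.resize(s[235:345,255:365],(400,400),interpolation=2)]))
E
```

```text
t 39.5 pos [0.5713 0.2514 0.1508] yaw -159.0 F [-2.5 -3.6 -1.4] w 28.6 j6 -107.7
T [-0.47  0.48  3.02]
red [288.7 309.2] 86 lid yaw 39.3 button mid z 0.138 -> grip above rim mm 21.0
```

View pics/c15.png

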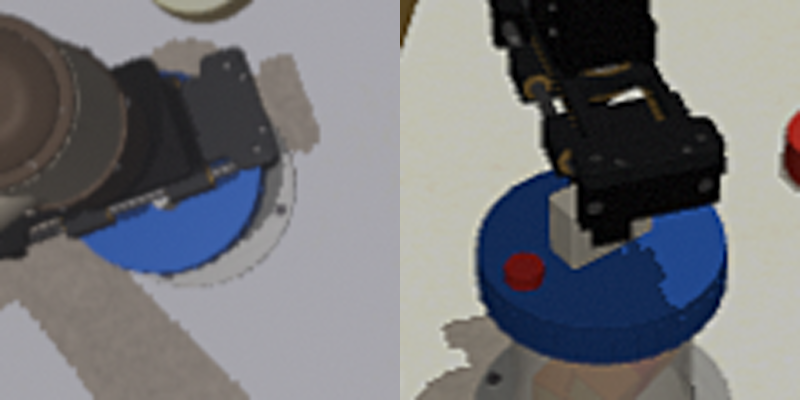

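The lid stayed at 39° while torque rose to 3 Nm, so it is at the end stop with the skirt level. Unloading, opening and rising, then locating the button.

Request:
{"name": "send_rows", "arguments": {"targets": "0 0 -0.1 0 0 0 0.68; 0 0 -0.2 0 0 0 0.65; 0 0 -0.3 0 0 0 0.5; 0 0 -0.3 0 0 0 0.5; 0 0 -0.3 0 0 0 0.5; 0 0 -0.3 0 0 -50 0.5; 0 0 -0.3 0 0 -110 0.5; 0 0 -0.3 60 0 -130 1; 0 0 -0.3 120 0 -130 1; 0 0 -0.3 160 0 -130 1; 0 0 -0.3 160 0 -130 1; 0 0 -0.3 160 0 -130 1", "newtons": 25}}

```text
time_s: 41.1
position: [0.4222, 0.1963, 0.2816]
ee_rot: [[-0.793, -0.609, 0.002], [-0.609, 0.793, 0.001], [-0.002, 0.0, -1.0]]
force: [-1.3, 0.7, 0.4]
grip_width: 0.0036
```

```bash
python3 red.py s16
python3 - <<'E'
from h import *
s=cv2.imread("pics/s16.png"); t=grab("top","t16")
h=cv2.cvtColor(t,cv2.COLOR_BGR2HSV); m=((h[...,0]<6)|(h[...,0]>174))&(h[...,1]>130); m[:180]=0;m[300:]=0;m[:,:150]=0;m[:,280:]=0
for ce,st,_ in comps(m,10): print("top red",ce.round(1),st[4],ray("top",ce,.142).round(4))
cs=[c for c,st,_ in comps((((lambda h:((h[...,0]<6)|(h[...,0]>174))&(h[...,1]>120))(cv2.cvtColor(s,cv2.COLOR_BGR2HSV)))*(np.arange(480)[:,None]>290)*(np.arange(480)[:,None]<330)*(np.arange(640)<345)*(np.arange(640)>270)).astype(bool),10)]
for c in cs: print("side red",c.round(1),ray("side",c,.142).round(4))
h=cv2.cvtColor(t,cv2.COLOR_BGR2HSV); m=(h[...,0]>100)&(h[...,0]<130)&(h[...,1]>130); m[:180]=0;m[300:]=0;m[:,:150]=0;m[:,280:]=0
for ce,st,mm in comps(m,200):
    M=cv2.moments(cv2.convexHull(np.argwhere(mm)[:,::-1].astype(np.int32))); print("blue",st,ray("top",(M["m10"]/M["m00"],M["m01"]/M["m00"]),.13).round(4))
cv2.imwrite("pics/c16.png",np.hstack([cv2.resize(t[180:300,150:270],(400,400),interpolation=2),cv2.resize(s[255:365,255:365],(400,400),interpolation=2)]))
E
```

```text
t 41.1 pos [0.4222 0.1963 0.2816] yaw -142.5 F [-1.3  0.7  0.4] w 3.6 j6 -97.5
T [ 0.1  -0.14  0.04]
red [289.2 309. ] 80 lid yaw 41.3 button mid z 0.1399 -> grip above rim mm 22.9
top red [191.2 213.4] 57 [0.61  0.287 0.142]
side red [289.2 309. ] [0.61   0.2889 0.142 ]
blue [ 177  202   62   60 2447] [0.5703 0.2514 0.13  ]
```

View pics/c16.png

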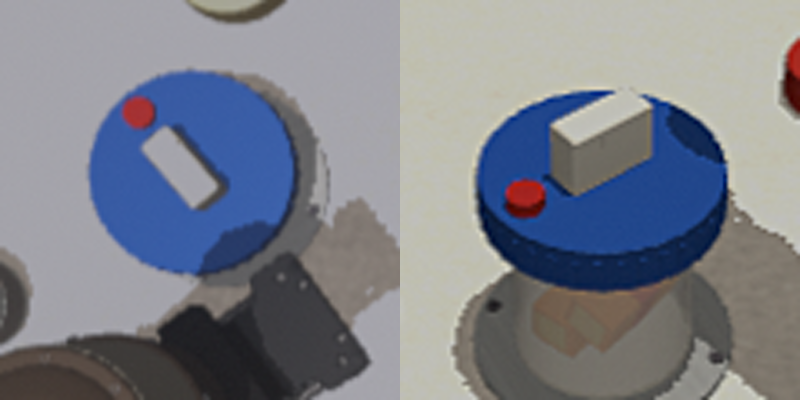

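Lid is level and centred at (0.570, 0.251), with the button at left panel (138,112), i.e. (0.610, 0.287). Moving above it with the fingers shut.

```bash
python3 -c "
from h import *
stat(); plan((.610,.2868,.25,-141),(.610,.2868,.155,-141))"
```

```text
t 41.2 pos [0.4225 0.1964 0.2809] yaw -142.5 F [ 0.2 -0.1 -0.4] w 1.4 j6 -97.5
(0.61, 0.2868, 0.25, -141) -> 0.000 0.000 -0.026 -204 -43 31
(0.61, 0.2868, 0.155, -141) -> 0.000 0.000 -0.026 -204 -43 126
```

Request:
{"name": "send_rows", "arguments": {"targets": "0 0 -0.03 -60 -12 10 1; 0 0 -0.03 -120 -25 31 1; 0 0 -0.03 -180 -38 31 1; 0 0 -0.03 -204 -43 31 1; 0 0 -0.03 -204 -43 31 1; 0 0 -0.03 -204 -43 80 1; 0 0 -0.03 -204 -43 120 1; 0 0 -0.03 -204 -43 124 1; 0 0 -0.03 -204 -43 124 1; 0 0 -0.03 -204 -43 124 1; 0 0 -0.03 -204 -43 124 1"}}

```text
time_s: 42.58
position: [0.61, 0.2866, 0.1589]
ee_rot: [[-0.774, -0.634, 0.003], [-0.634, 0.774, 0.002], [-0.003, -0.0, -1.0]]
force: [-0.5, 0.5, -0.1]
grip_width: 0.0008
```

```bash
python3 -c "
from h import *
stat(); plan((.610,.2868,.145,-141))"
```

```text
t 42.58 pos [0.61   0.2866 0.1589] yaw -140.7 F [-0.5  0.5 -0.1] w 0.8 j6 -89.6
(0.61, 0.2868, 0.145, -141) -> -0.000 0.003 0.006 -0 0 14
```

Request:
{"name": "send_rows", "arguments": {"targets": "0 0 0 0 0 8 1; 0 0 0 0 0 11 1; 0 0 0 0 0 13 1; 0 0 0 0 0 13 1"}}

```text
time_s: 43.08
position: [0.6092, 0.2861, 0.1444]
ee_rot: [[-0.774, -0.634, -0.0], [-0.634, 0.774, -0.0], [0.0, -0.0, -1.0]]
force: [-2.2, -0.2, 2.8]
grip_width: 0.0004
```

Request:
{"name": "send_rows", "arguments": {"targets": "0 0 0 0 0 1 1; 0 0 0 0 0 2 1; 0 0 0 0 0 2 1"}}

```text
time_s: 43.45
position: [0.6092, 0.2861, 0.142]
ee_rot: [[-0.774, -0.634, -0.0], [-0.634, 0.774, -0.0], [0.0, 0.0, -1.0]]
force: [-3.5, -0.3, 4.7]
grip_width: 0.0005
```

Request:
{"name": "send_rows", "arguments": {"targets": "0 0 0 0 0 1 1; 0 0 0 0 0 2 1; 0 0 0 0 0 2 1"}}

```text
time_s: 43.82
position: [0.6092, 0.2861, 0.1405]
ee_rot: [[-0.774, -0.634, -0.0], [-0.634, 0.774, -0.0], [0.0, -0.0, -1.0]]
force: [-3.6, -0.6, 6.7]
grip_width: 0.0004
```

Request:
{"name": "send_rows", "arguments": {"targets": "0 0 0 0 0 1 1; 0 0 0 0 0 2 1; 0 0 0 0 0 2 1; 0 0 0 0 0 2 1"}}

```text
time_s: 44.32
position: [0.6093, 0.2861, 0.1404]
ee_rot: [[-0.773, -0.634, 0.001], [-0.634, 0.773, -0.0], [-0.001, -0.001, -1.0]]
force: [-6.4, -1.5, 13.3]
grip_width: 0.0007
```

Request:
{"name": "send_rows", "arguments": {"targets": "0 0 0 0 0 0.5 1; 0 0 0 0 0 1 1; 0 0 0 0 0 1 1; 0 0 0 0 0 1 1"}}

```text
time_s: 44.82
position: [0.6093, 0.2861, 0.1403]
ee_rot: [[-0.773, -0.634, 0.001], [-0.634, 0.773, -0.0], [-0.001, -0.001, -1.0]]
force: [-9.1, -1.5, 16.2]
grip_width: 0.0005
```

Hard stop at z 0.1403 with 16 N. Backing off to check.

Request:
{"name": "send_rows", "arguments": {"targets": "0 0 0 0 0 -5 1; 0 0 0 0 0 -40 1; 0 0 0 0 0 -100 1; 0 0 0 60 0 -130 1; 0 0 0 120 0 -130 1; 0 0 0 180 0 -130 1; 0 0 0 220 0 -130 1; 0 0 0 220 0 -130 1; 0 0 0 220 0 -130 1; 0 0 0 220 0 -130 1"}}

```text
time_s: 46.08
position: [0.4402, 0.1475, 0.2665]
ee_rot: [[-0.774, -0.634, -0.0], [-0.634, 0.774, -0.0], [0.0, -0.0, -1.0]]
force: [-0.1, 0.2, -0.0]
grip_width: 0.0004
```

```bash
python3 red.py s17
python3 - <<'E'
from h import *
s=cv2.imread("pics/s17.png"); t=grab("top","t17"); o=cv2.imread("pics/s16.png")
for n in ("small_wheel","spice_jar","tub_blue","stack_wheel"):
    d=models.spot_in(n,"top"); print(n,[(round(x["p"],2),[round(e*q) for e,q in zip(x["extent"],(640,480,640,480))]) for x in d[:1]])
cv2.imwrite("pics/c17.png",np.hstack([cv2.resize(o[285:345,265:345],(400,300),interpolation=2),cv2.resize(s[285:345,265:345],(400,300),interpolation=2)]))
cv2.imwrite("pics/c17.png",np.vstack([cv2.imread("pics/c17.png"),cv2.resize(t[100:350,90:500],(800,300))]))
E
```

```text
t 46.08 pos [0.4402 0.1475 0.2665] yaw -140.7 F [-0.1  0.2 -0. ] w 0.4 j6 -89.3
T [ 0.09 -0.11 -0.02]
red [289.2 310.3] 63 lid yaw 41.2 button mid z 0.1365 -> grip above rim mm 19.5
small_wheel [(0.87, [298, 280, 330, 308])]
spice_jar [(0.71, [117, 258, 159, 288])]
tub_blue [(0.6, [253, 132, 285, 170])]
stack_wheel [(0.7, [198, 145, 242, 187])]
```

View pics/c17.png

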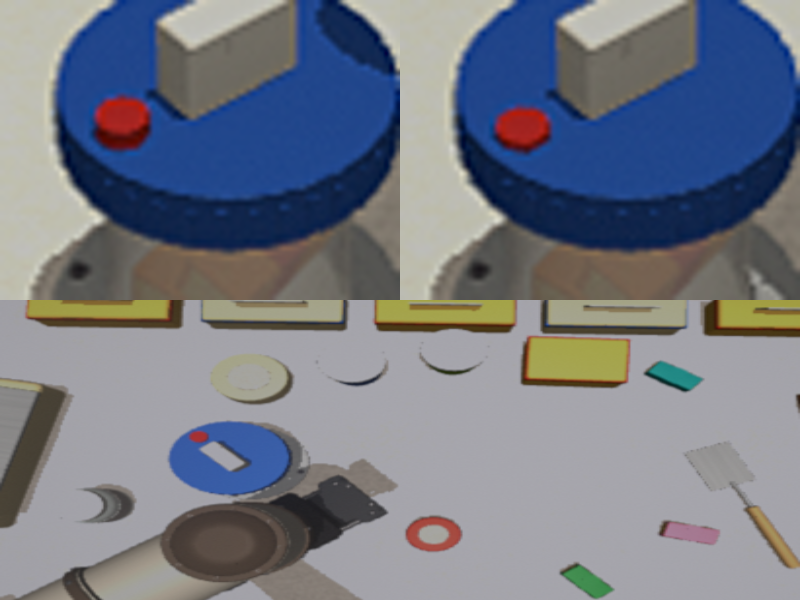

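After the press the button stands only about 4 mm proud (its side wall, visible before, is nearly gone), the lid hasn't turned, and the bystanders are in place. Handing in.

```bash
python3 -c "
from workcell import job
print(job.finish_job())"
```

```text
the job is handed in; nothing more can be done
None
```

The job is done and handed in at about 46 s of the 210 s allowed. The hand-in gives no verdict.

- **Bars:** All four wrapped portions were on the counter and are now in the canister, two lying below and two across them, all under the rim. The green, pink and turquoise look-alikes were left where they were.
- **Lid:** I set it on and turned it counter-clockwise in a loosely held grip. It climbed the ribs, then dropped about 10 mm and met the stop wall (2.3 Nm). I then screwed it clockwise about 104° until it hit the end stop: torque rose to 3 Nm and the lid turned no further. It sits level and centred.
- **Vent button:** I pressed it until it stopped hard at z ≈ 0.140 m. I reached about 16 N, more than the suggested 8 to 12 N but well under the limits. Pictures before and after show it lowered by about the full 6 mm, and the lid did not turn.
- **Other goods:** In the last picture they look where they were at the start. I compared them only by eye.

**Checks that disagreed:**
- The camera put the grip 20 to 23 mm above the rim with the lid down, against the 24 mm expected. That is near the error of this rough estimate.
- The button stopped about 1 mm higher than calculated, within calibration.

No knocked bar or grip slip showed up during the run.

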